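# Eject a cast chip carrier from its mould and lay it on the cooling plate

## Task

Empty the casting mould: push its ejector lever all the way down so that the near end of the cast carrier comes up, then draw the carrier out along its slope from under the keeper bar at the other end, without prying it up steeper or wrenching its brittle tongue against that bar, and lay it, right side up and lengthwise, flat on the middle of the cooling plate, without dropping it. Then make the mould ready for the next cast by pressing the raised lifter finger back down flat into the empty cavity. Leave everything else on the bench where it stands.

Things in the scene. Friction and masses are not known exactly. Their poses are not given: they have to be found in the camera images.
- mould: Fixed open aluminium mould, 196 (x) x 116 (y) x 50 mm high; origin at the centre of its underside, z up. Cavity: x -78 to +79 mm, y -30 to +30 mm, floor at 30 mm, walls' top at 50 mm. At the -x end is the ejector lever, in a channel 24 mm wide that cuts the front wall and the floor from x -98 to +16 mm; at the +x end the keeper bar.
- ejector (a joint): Ejector lever on the mould, a see-saw hinged along the mould's y at mould x -106 mm, z 30 mm. 0: lifter finger flat in the floor; 0.52 rad: at its stop, thumb pad pushed down, lifter finger raised. Stiff, stays where it is left; some 4 to 8 N at the pad.
- ejector_pad (a point): Centre of the top of the lever's steel thumb pad (36 x 40 mm), outside the block at mould x -150 mm; 54 mm above the bench at joint 0, about 29 mm when fully down (and then 6 mm further out).
- lifter_tip (a point): Top of the lifter finger (steel, 18 mm wide) 6 mm from its end; at joint 0 at mould x -56 mm, 1 mm below the cavity floor; some 25 mm higher at the stop.
- keeper: Origin: middle of the keeper bar's inner lower edge, axes as the mould's. A fixed steel bar across the cavity at mould x +45 mm and beyond, underside at 45 mm, top at 58 mm (bolt heads 63). The carrier's tongue starts 30 mm under it.
- carrier: Cast white resin chip carrier, about 170 g: body 112 x 56 x 18 mm (own x -75 to +37, z 0 to 18) with a thin tongue at +x (x +37 to +75, 50 mm wide, z 0 to 8). Origin: middle of the 150 mm length, on the underside; grey panel on top. Starts in the cavity, axes as the mould's, top 2 mm below the walls' top, play 2 mm at each side. Lever fully down: tilted some 0.2 rad, -x end up, above the walls.
- tongue_end (a point): Middle of the end of the carrier's tongue (own x +75 mm, z 4 mm). With the lever down the tongue is still 15 to 25 mm under the keeper bar.
- plate: Fixed flat steel cooling plate on feet, 220 (x) x 130 (y) mm, its top 25 mm above the bench; origin on the bench under its centre, z up.
- cup: Bystander: white mixing cup, 54 mm wide, 65 mm high, origin under its centre.
- spatula: Bystander: spatula lying flat, 170 mm long along its x.
- bottle: Bystander: white bottle, 68 mm wide, 130 mm high, origin under its centre.
- jar: Bystander: amber jar, 72 mm wide, 90 mm high, origin under its centre.
- tipbox: Bystander: pipette tip box, 122 x 87 x 65 mm, origin under its centre.
- mouse: Bystander: computer mouse, 105 x 60 x 31 mm, origin under its centre.
Things that resemble listed ones, but are neither listed nor needed, are in the scene too. What is shaped like the carrier but black, green or pink is not meant.

How it is judged:
By the outcome, as a careful person would: the job done as asked, in the order asked, and still so for the second after the job is handed in, with the robot touching nothing.
It also fails if it takes over 56 s, if anything falls off the work surface, if the arm or the gripper's body presses on something with over 40 N, if the wrist force passes 120 N, or if a joint passes its speed limit or range.

## Robot

A 7-joint arm with a two-finger parallel gripper is mounted at the origin on the work surface. World frame = base frame: x ahead of the robot, y to its left, z up, the work surface at z = 0. Lengths are in mm, angles in rad, forces in N, time in s.
With the tool pointing down it reaches from about 400 to 900 mm from the base axis. Payload 5.6 kg.
Tool frame: the origin (TCP) lies at the very end of the fingers, on their centre line; the grasp point (between the pads) lies tcp_to_grasp behind it (tcp_to_grasp is the distance from the TCP to the grasp point, in mm); z points along the fingers, y is the line along which they close (so a half turn about z gives the same grasp; the last joint's range is limited). The gripper opens to 92 mm and grips with 3 to 60 N. Pads are 20 mm wide; open, the fingers measure 128 mm over their backs; the gripper's body (75 mm by 189 mm) begins 69 mm behind the grasp point.
Start: joints at [1.244, 0.468, -0.012, 1.603, 0.006, 1.071, -0.056], TCP at [181.961, -624.02, 185.092] pointing down, gripper open.
Joint ranges: [-2.53, 2.53], [-0.31, 2.02], [-1.57, 1.55], [0.28, 2.44], [-1.29, 4.43], [0.15, 1.84], [-2.92, 2.92]. Speed limits (rad/s): [2.57, 2.57, 3.14, 3.14, 3.14, 3.14, 3.14].

## Interface

Orientations are given as a unit quaternion [w, x, y, z].
In Python, from bench import * gives the robot as it stands.
- The arm moves only by the tool step_arm, never from a script. Its argument "commands" is a list that holds one entry, the list of rows, each a list of 4 numbers: the shift along the tool's x, y, z in mm, then the turn about the tool's z in degrees. A call has 1 to 10 rows; each row shifts and turns the commanded pose from where the row before left it, along the tool's axes as they then stand; what a row does not reach is not made up. A row lasts 1/10 s, in which the tool goes at most 50 mm and 8.59 degrees, less where a joint would pass 70% of its speed; a pose out of reach is approached as far as the arm can. A call with a gripper value outside its range is refused whole. "hand" is the opening, from -1 (shut) to 1 (fully open), so that 0 is half open, set as the call begins (left out, the last holds). The fingers move at their own pace and stop on an object; the grip force is fixed at half the most. Time passes only in rows, so rows that do not move let the fingers close. It gives the time, the measured TCP pose, the force, the opening and the grip force at its end, in the units of the state.
- get_obs(): the state, without advancing time (a new reading comes with each control period).
- get_image(name): name is "side" or "top"; returns (picture, depth): 480x640x3 uint8, red, green, blue; 480x640 float32, mm along the optical axis (not along the pixel's ray), 0 where there is no reading.
- calibration(name): a dict with "fx", "fy", "cx", "cy" (pixels), "rvec" (rotation vector, rad) and "tvec" (3), from world to camera coordinates, as OpenCV has them. Camera axes: x right, y down, z forward; pixel columns grow to the right and rows downward; lengths in mm; the calibration is good to about 2 mm. A picture is of the moment at which its call begins. calibration takes no time and is no camera call.
- sign_off(): hands the job in; it is judged then, once.
The state is a dict: "clock": time; "qpos": joint angles; "joint_vel": joint speeds; "joint_efforts": joint torques, N m; "tool_pos": TCP position; "tcp_rot": TCP orientation; "ft_force": force on the tool from outside, world axes, zero at the start; "ft_torque": the same for the moment, N m; "grip_width": opening from 0.0 (shut) to 1.0 (fully open); "grip_force": force on a finger pad.
Only numpy, scipy, OpenCV 4.12 (cv2) and the standard library are available. Lean on these libraries where they do the work, as an engineer would, in place of code of your own. Each camera call takes 0.05 s, during which the arm holds its last target. There are 200 camera calls.

## Working session

There is one attempt and no reset: what is moved stays moved. The work goes in short steps, Python scripts to look and compute and a tool call to move; the robot and the scene stay as the last step left them, time stands still between calls to the robot, and variables do not carry over. Pictures are saved under pics/ and viewed, at most 11 in all, crops included, and the job is handed in when it is done.

Besides the shell and the picture viewer there is one more tool, called after "Request:" as a command line: name --argument value ..., lists and objects as JSON in quotes. step_arm: Moves the arm, as the interface text tells. Its arguments: {"type":"object","properties":{"commands":{"type":"array","items":{"type":"array","items":{"type":"array","items":{"type":"number"}}}},"hand":{"type":"number"}},"required":["commands"]}

```bash
ls; mkdir -p pics; cat > h.py <<'E'
from bench import *
import numpy as np, cv2
def shot(n,f):
    im,d=get_image(n); cv2.imwrite(f'pics/{f}.png',im[:,:,::-1]); np.save(f'pics/{f}.npy',d); return im,d
def w(n,d,u,v):
    c=calibration(n); R=cv2.Rodrigues(np.array(c['rvec'],float))[0]
    p=d[int(v)-1:int(v)+2,int(u)-1:int(u)+2]; z=np.median(p[p>0]) if (p>0).any() else np.nan
    return R.T@(np.array([(u-c['cx'])/c['fx']*z,(v-c['cy'])/c['fy']*z,z])-np.array(c['tvec'],float).ravel())
def pix(n,P):
    c=calibration(n); return cv2.projectPoints(np.array(P,float).reshape(-1,3),np.array(c['rvec'],float),np.array(c['tvec'],float),np.array([[c['fx'],0,c['cx']],[0,c['fy'],c['cy']],[0,0,1.]]),None)[0].reshape(-1,2)
E
python3 - <<'E'
from h import *
shot('top','t0'); shot('side','s0'); print(get_obs())
E
```

```text
pics
{'clock': 0.1, 'qpos': array([ 1.24394904,  0.46827372, -0.0115956 ,  1.60350184,  0.00600595,
        1.0713859 , -0.05627874]), 'joint_vel': array([-0.00037935, -0.00249796,  0.00035226, -0.00230627, -0.00098141,
       -0.00140778,  0.00078473]), 'joint_efforts': array([ 4.66986330e-04, -5.21642840e+01, -1.25790181e-02, -2.44364011e+01,
       -5.67161932e-02,  1.41269705e-02,  6.69985957e-05]), 'tool_pos': array([ 181.80583491, -623.48374035,  184.25790371]), 'tcp_rot': array([-7.48710857e-04,  9.89948762e-01,  1.41424399e-01, -1.67919891e-04]), 'ft_force': array([ 0.44037471,  0.30265726, -0.17113174]), 'ft_torque': array([ 0.02279874, -0.01731477,  0.03408057]), 'grip_force': 0.0, 'grip_width': 1.0027721675059422}
```

View pics/t0.png

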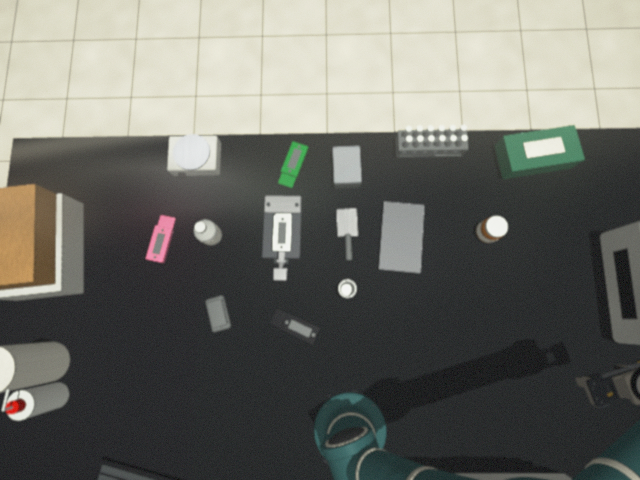

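View pics/s0.png

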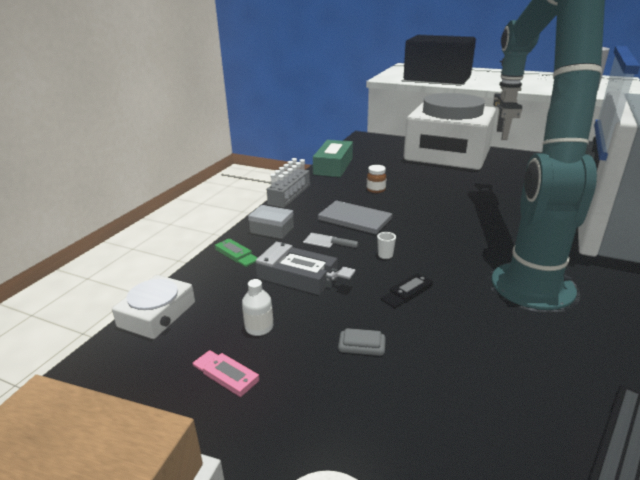

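The mould with the white carrier is at top (282,230), with its pad at (280,273). The plate is at (402,237). The carrier lookalikes are pink (160,239), green (293,164) and black (296,326); only the white one in the mould fits the description. The crop below is to confirm this.

```bash
python3 - <<'E'
from h import *
im=cv2.imread('pics/t0.png'); d=np.load('pics/t0.npy')
c=im[185:290,250:440]; cv2.imwrite('pics/c0.png',cv2.resize(c,None,fx=4.2,fy=4.2,interpolation=cv2.INTER_CUBIC)) 
for u,v in [(282,230),(280,273),(402,237),(282,203),(266,250),(297,250),(347,288)]: print(u,v,w('top',d,u,v).round(1))
print(calibration('top'))
E
```

```text
282 230 [599.9 204.9  46.9]
280 273 [463.5 208.4  55.1]
402 237 [ 578.6 -174.1   22.7]
282 203 [685.4 205.   55.5]
266 250 [536.  253.6  50.6]
297 250 [535.7 157.2  47.5]
347 288 [420.    2.    3.5]
{'fx': 433.11289782381374, 'fy': 433.11289782381374, 'cx': 320.51095296785036, 'cy': 236.2409525980724, 'rvec': array([ 2.10296725, -2.11729621,  0.17288871]), 'tvec': array([  87.41390478,  576.46798167, 1290.83150821])}
```

View pics/c0.png

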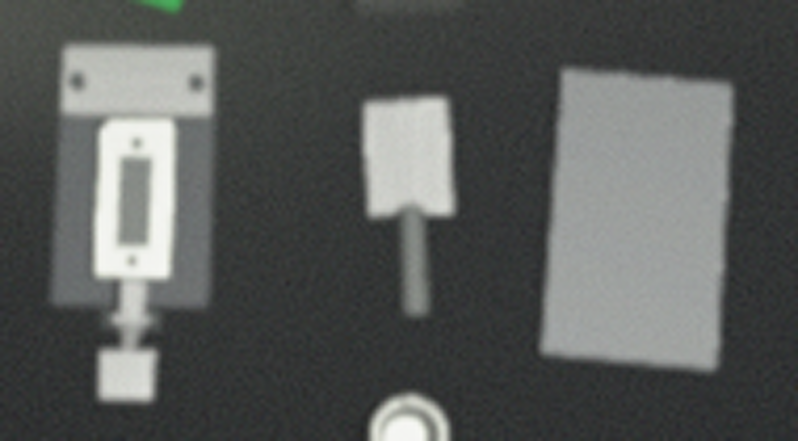

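The crop shows the white carrier with its grey panel in the mould, body at crop (95–175, 120–279). The keeper is at crop rows 45–115, the pad at (127,375) and the plate corners at (563,68), (733,84), (717,370) and (542,354).

```bash
cat >> h.py <<'E'
def ray(n,u,v,z):
    c=calibration(n); R=cv2.Rodrigues(np.array(c['rvec'],float))[0]; t=np.array(c['tvec'],float).ravel()
    o=-R.T@t; r=R.T@np.array([(u-c['cx'])/c['fx'],(v-c['cy'])/c['fy'],1]); return o+r*(z-o[2])/r[2]
E
python3 - <<'E'
from h import *
G={'mould':(50,[(50,303),(209,305)]),'keeper':(58,[(63,45),(214,47),(214,116),(61,115)]),'car':(48,[(102,119),(177,120),(170,279),(94,277)]),'pad':(54,[(99,349),(157,349),(155,402),(98,401)]),'plate':(25,[(563,68),(733,84),(717,370),(542,354)])}
for k,(z,P) in G.items():
    Q=np.array([ray('top',250+(u-1.6)/4.2,185+(v-1.6)/4.2,z)[:2] for u,v in P]); print(k,Q.round(1).tolist(),Q.mean(0).round(1))
    if len(P)==4:
        e=(Q[0]+Q[1]-Q[2]-Q[3])/2; print(np.linalg.norm(e), np.degrees(np.arctan2(e[1],e[0])))
print(get_obs()['tool_pos'])
import bench; print([n for n in dir(bench) if not n.startswith('_')])
E
```

```text
mould [[515.0, 267.2], [512.6, 149.4]] [513.8 208.3]
keeper [[710.5, 260.3], [707.6, 146.0], [654.0, 145.8], [656.1, 260.7]] [682.  203.2]
53.97704935226389 -0.09172316008695068
car [[655.1, 231.2], [653.7, 174.4], [532.5, 178.6], [534.5, 235.2]] [594.  204.9]
120.99586695463455 -1.9459337912564452
pad [[480.1, 229.8], [479.8, 187.1], [441.0, 188.2], [442.0, 229.9]] [460.7 208.7]
38.44079712507543 -0.8701778316080654
plate [[697.2, -119.6], [683.1, -248.5], [464.5, -226.0], [477.3, -97.1]] [ 580.5 -172.8]
220.4286265260585 -5.865205663293526
[ 181.80583491 -623.48374035  184.25790371]
['IKError', 'calibration', 'get_image', 'get_obs', 'sign_off', 'tcp_to_grasp']
```

Request:
step_arm --commands '[[[0,0,0,6],[0,0,0,6],[0,0,0,5.8],[0,0,0,0]]]' --hand -1

```text
clock: 0.5
tool_pos: [181.9, -623.7, 184.6]
tcp_rot: [-0.0, 1.0, -0.014, -0.0]
ft_force: [-0.1, -0.6, -0.0]
grip_width: 0.676
grip_force: 0.0
```

```bash
cat >> h.py <<'E'
from scipy.spatial.transform import Rotation as Ro
def st():
    o=get_obs(); q=o['tcp_rot']; R=Ro.from_quat([q[1],q[2],q[3],q[0]]).as_matrix()
    print('t',round(o['clock'],2),'pos',o['tool_pos'].round(1),'yaw',np.degrees(np.arctan2(R[1,0],R[0,0])).round(2),'F',o['ft_force'].round(1),'w',round(o['grip_width'],3),'gf',round(o['grip_force'],1)); return o,R
def to(*P):
    o,R=st(); a=o['tool_pos']
    for p in P: p=np.array(p,float); print('shift',(R.T@(p-a)).round(1)); a=p
E
python3 - <<'E'
from h import *
print(tcp_to_grasp)
to((480,-300,185),(461,209,150),(458,209,60))
E
```

```text
18.700000000000003
t 0.5 pos [ 181.9 -623.7  184.6] yaw -1.56 F [-0.1 -0.6 -0. ] w 0.676 gf 0.0
shift [ 2.892e+02 -3.317e+02 -3.000e-01]
shift [ -32.8 -508.3   35.4]
shift [-2.9  0.1 90. ]
```

Request:
step_arm --commands '[[[29,-33,0,0],[29,-33,0,0],[29,-33,0,0],[29,-33,0,0],[29,-33,0,0],[29,-33,0,0],[29,-33,0,0],[29,-33,0,0],[29,-33,0,0],[28,-35,0,0]]]'

```text
clock: 1.5
tool_pos: [480.7, -298.7, 185.1]
tcp_rot: [0.0, 1.0, -0.012, -0.0]
ft_force: [0.5, 0.0, 0.2]
grip_width: 0.001
grip_force: 0.0
```

Request:
step_arm --commands '[[[-3,-46,3,0],[-3,-46,3,0],[-3,-46,3,0],[-3,-46,3,0],[-3,-46,3,0],[-3,-46,3,0],[-3,-46,3,0],[-3,-46,3,0],[-3,-46,3,0],[-3,-46,3,0]]]'

```text
clock: 2.5
tool_pos: [461.9, 162.4, 155.1]
tcp_rot: [0.0, 1.0, -0.012, 0.0]
ft_force: [0.8, 0.4, 0.2]
grip_width: 0.005
grip_force: 0.0
```

Request:
step_arm --commands '[[[0,-40,10,0],[0,0,10,0],[0,0,0,0],[0,0,0,0],[0,0,0,0]]]'

```text
clock: 3.0
tool_pos: [463.8, 199.1, 135.4]
tcp_rot: [0.0, 1.0, -0.014, 0.0]
ft_force: [0.1, 0.2, 1.0]
grip_width: 0.004
grip_force: 0.0
```

```bash
python3 - <<'E'
from h import *
to((458,209.2,62))
E
```

```text
t 3.0 pos [463.8 199.1 135.4] yaw -1.66 F [0.1 0.2 1. ] w 0.004 gf 0.0
shift [ -6.2 -10.   73.4]
```

Request:
step_arm --commands '[[[-3,-5,25,0],[-3,-5,25,0],[0,0,20,0],[0,0,5,0],[0,0,4,0],[-1,0,4,0],[-1,0,4,0],[-1,0,4,0],[0,0,0,0]]]'

```text
clock: 3.9
tool_pos: [454.3, 210.8, 43.9]
tcp_rot: [0.0, 1.0, -0.013, -0.0]
ft_force: [0.5, -0.1, 0.5]
grip_width: 0.005
grip_force: 0.0
```

Request:
step_arm --commands '[[[-1,0,3,0],[-1,0,3,0],[0,0,3,0],[0,0,2,0],[0,0,0,0],[0,0,0,0]]]'

```text
clock: 4.5
tool_pos: [452.5, 211.0, 33.0]
tcp_rot: [0.0, 1.0, -0.013, -0.0]
ft_force: [-0.1, 0.3, -0.5]
grip_width: 0.005
grip_force: 0.0
```

The force reads near zero where 4–8 N was expected, so I'm looking before going further.

```bash
python3 - <<'E'
from h import *
im,d=shot('side','s1'); st()
c=im[190:340,220:420][:,:,::-1]; cv2.imwrite('pics/c1.png',cv2.resize(c,None,fx=3.9,fy=3.9,interpolation=cv2.INTER_CUBIC))
E
```

```text
t 4.55 pos [452.6 211.   33.1] yaw -1.54 F [-0.1 -0.5 -0.2] w 0.002 gf 0.0
```

View pics/c1.png

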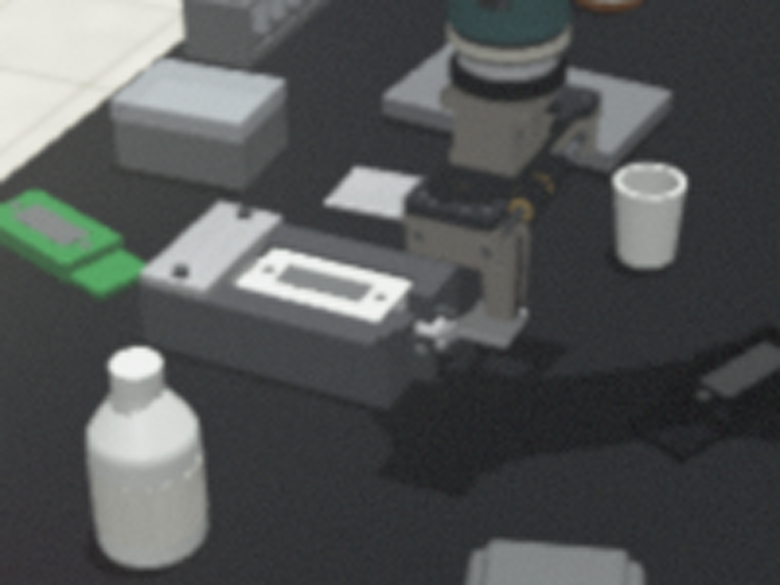

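The finger tip is at crop (505,310), over or behind the pad at (490,328). The carrier still looks flat. I'll check the depth.

```bash
python3 - <<'E'
from h import *
d=np.load('pics/s1.npy'); d0=np.load('pics/s0.npy')
f=lambda a,b:(220+a/3.9,190+b/3.9)
for a,b in [(490,328),(465,330),(515,320),(505,300),(380,305),(325,283),(260,270),(400,285)]:
    u,v=f(a,b); print((a,b),w('side',d,round(u),round(v)).round(1),w('side',d0,round(u),round(v)).round(1))
print((pix('side',[[452.6,211,33],[461,209,54],[455,209,29]])-[220,190])*3.9)
dt=get_image('top')[1]
for u,v in [(282,215),(282,230),(281,245)]: print(w('top',dt,u,v).round(1))
E
```

```text
(490, 328) [457.  222.9  55. ] [457.3 222.1  54.4]
(465, 330) [475.3 226.7  49.4] [475.  227.3  49.8]
(515, 320) [446.6 205.8  53.5] [446.8 205.3  53.1]
(505, 300) [448.4 223.9  79.7] [491.4 111.4   1.3]
(380, 305) [544.3 215.9  47.6] [544.1 216.3  47.9]
(325, 283) [588.9 211.1  49.9] [589.6 209.6  48.9]
(260, 270) [641.  206.8  47.9] [641.2 206.3  47.6]
(400, 285) [539.2 187.2  48. ] [539.8 186.   47.2]
[[503.45405473 346.72764915]
 [493.36433701 316.99672588]
 [501.18993568 349.25291243]]
[650.8 206.6  37.3]
[599.4 204.6  49.2]
[552.3 207.6  45.5]
```

```bash
python3 - <<'E'
from h import *
im=cv2.imread('pics/s1.png'); d=np.load('pics/s1.npy'); d0=np.load('pics/s0.npy')
cv2.imwrite('pics/c2.png',cv2.resize(im[230:285,310:370],None,fx=10,fy=10,interpolation=cv2.INTER_CUBIC))
for v in range(240,282,3): print(v,[tuple(w('side',d,u,v).round().astype(int)) if abs(d[v,u]-d0[v,u])>8 else '-' for u in range(324,358,4)])
E
```

```text
240 [(np.int64(484), np.int64(299), np.int64(193)), (np.int64(473), np.int64(300), np.int64(195)), (np.int64(466), np.int64(293), np.int64(194)), (np.int64(456), np.int64(292), np.int64(195)), (np.int64(448), np.int64(287), np.int64(194)), (np.int64(439), np.int64(283), np.int64(194)), (np.int64(430), np.int64(280), np.int64(194)), (np.int64(435), np.int64(241), np.int64(173)), (np.int64(425), np.int64(239), np.int64(174))]
243 [(np.int64(483), np.int64(303), np.int64(187)), (np.int64(471), np.int64(305), np.int64(190)), (np.int64(461), np.int64(304), np.int64(192)), (np.int64(452), np.int64(303), np.int64(193)), (np.int64(443), np.int64(300), np.int64(194)), (np.int64(434), np.int64(295), np.int64(193)), (np.int64(426), np.int64(290), np.int64(192)), (np.int64(433), np.int64(246), np.int64(167)), (np.int64(424), np.int64(242), np.int64(167))]
246 [(np.int64(483), np.int64(302), np.int64(178)), (np.int64(472), np.int64(303), np.int64(181)), (np.int64(461), np.int64(305), np.int64(184)), (np.int64(451), np.int64(304), np.int64(186)), (np.int64(440), np.int64(306), np.int64(189)), (np.
[... 1492 characters left out ...]
227), np.int64(100)), (np.int64(443), np.int64(216), np.int64(95)), '-']
264 ['-', '-', '-', '-', '-', (np.int64(462), np.int64(225), np.int64(86)), (np.int64(451), np.int64(224), np.int64(88)), (np.int64(442), np.int64(218), np.int64(87)), '-']
267 ['-', '-', '-', '-', '-', '-', (np.int64(451), np.int64(224), np.int64(79)), (np.int64(443), np.int64(216), np.int64(76)), '-']
270 ['-', '-', '-', '-', '-', '-', (np.int64(451), np.int64(225), np.int64(70)), (np.int64(442), np.int64(217), np.int64(68)), '-']
273 ['-', '-', '-', '-', '-', '-', '-', '-', '-']
276 ['-', (np.int64(507), np.int64(227), np.int64(38)), '-', '-', '-', '-', '-', '-', '-']
279 ['-', '-', '-', '-', '-', '-', '-', '-', '-']
```

View pics/c2.png

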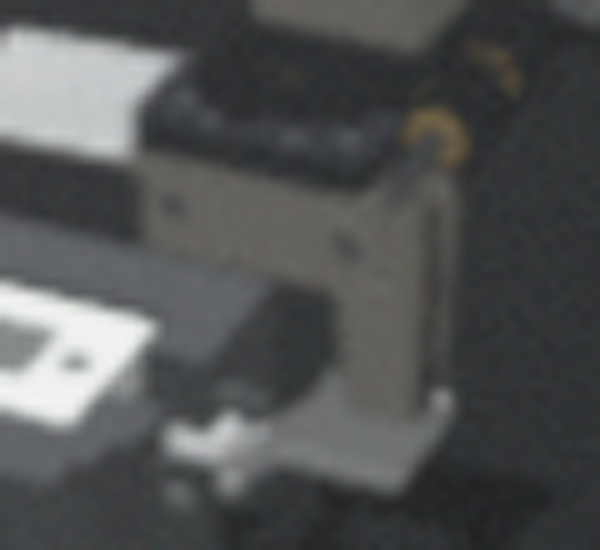

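The finger tip in the depth image is at z≈62–65, while tool_pos says 33. I'll check the same thing in the start image.

```bash
python3 - <<'E'
from h import *
im=cv2.imread('pics/s0.png'); d=np.load('pics/s0.npy')
print(pix('side',[[182,-624,185],[182,-624,215],[182,-624,273]]))
for v in range(100,146,4): print(v,[tuple(int(x) for x in w('side',d,u,v)) for u in (502,506,510,516)])
E
```

```text
[[500.15658679 142.36274421]
 [501.52397978 134.43129629]
 [504.23424222 118.71064725]]
100 [(198, -605, 342), (184, -579, 349), (171, -586, 349), (152, -593, 348)]
104 [(201, -671, 312), (179, -540, 345), (167, -548, 344), (148, -552, 345)]
108 [(191, -554, 327), (176, -526, 335), (164, -529, 335), (145, -537, 335)]
112 [(187, -533, 319), (175, -538, 319), (162, -540, 319), (143, -544, 320)]
116 [(185, -541, 303), (172, -534, 306), (160, -540, 306), (141, -548, 306)]
120 [(191, -668, 255), (171, -563, 285), (158, -562, 286), (173, -1502, 37)]
124 [(189, -670, 240), (169, -561, 272), (156, -565, 272), (170, -1505, 15)]
128 [(186, -667, 226), (167, -567, 256), (195, -1485, -2), (166, -1496, -2)]
132 [(184, -672, 209), (165, -567, 242), (192, -1493, -26), (162, -1500, -25)]
136 [(176, -572, 224), (163, -570, 227), (189, -1505, -51), (159, -1505, -48)]
140 [(225, -1498, -76), (205, -1497, -73), (185, -1497, -71), (155, -1498, -67)]
144 [(221, -1494, -97), (201, -1499, -96), (181, -1496, -92), (151, -1502, -91)]
```

tool_pos is biased low by about 29 mm in z, both at the start and now. x and y agree. I'll calibrate z by touching the pad.

Request:
step_arm --commands '[[[0,0,3,0],[0,0,1.5,0],[0,0,1.5,0],[0,0,0,0]]]'

```text
clock: 5.0
tool_pos: [452.4, 210.9, 26.8]
tcp_rot: [0.0, 1.0, -0.013, -0.0]
ft_force: [-0.6, 0.4, -0.3]
grip_width: 0.003
grip_force: 0.0
```

Request:
step_arm --commands '[[[0,0,1.5,0],[0,0,1.5,0],[0,0,0,0]]]'

```text
clock: 5.3
tool_pos: [452.2, 211.1, 24.0]
tcp_rot: [0.0, 1.0, -0.013, -0.0]
ft_force: [-1.4, -0.4, 1.9]
grip_width: 0.007
grip_force: 0.8
```

Request:
step_arm --commands '[[[0,0,1.5,0],[0,0,1.5,0],[0,0,0,0]]]'

```text
clock: 5.6
tool_pos: [450.9, 211.1, 21.0]
tcp_rot: [0.0, 1.0, -0.013, -0.001]
ft_force: [-4.9, -0.2, 5.6]
grip_width: 0.004
grip_force: 2.9
```

Contact came at reading ≈24.5, so z_true ≈ reading + 29.5. Now I push the lever down, drifting outward.

Request:
step_arm --commands '[[[-1.5,0,3,0],[-1,0,3,0],[-1,0,3,0],[-1,0,3,0],[-0.5,0,3,0],[0,0,0,0]]]'

```text
clock: 6.2
tool_pos: [446.9, 211.2, 5.9]
tcp_rot: [0.0, 1.0, -0.013, -0.0]
ft_force: [-3.2, 0.1, 2.9]
grip_width: 0.007
grip_force: 1.6
```

Request:
step_arm --commands '[[[-0.5,0,3,0],[0,0,3,0],[0,0,1.5,0],[0,0,0,0]]]'

```text
clock: 6.6
tool_pos: [446.7, 211.3, -0.9]
tcp_rot: [0.0, 1.0, -0.013, -0.0]
ft_force: [-5.0, -0.9, 11.4]
grip_width: 0.004
grip_force: 5.7
```

Request:
step_arm --commands '[[[0,0,1,0],[0,0,1,0],[0,0,0,0],[0,0,0,0]]]'

```text
clock: 7.0
tool_pos: [446.9, 211.3, -1.4]
tcp_rot: [0.001, 1.0, -0.013, 0.0]
ft_force: [-8.6, -2.8, 25.4]
grip_width: 0.009
grip_force: 13.1
```

At the stop. I'll retreat up and open.

Request:
step_arm --commands '[[[0,0,-5,0],[0,0,-15,0],[0,0,-30,0],[0,0,-35,0],[0,0,-20,0],[0,0,0,0]]]' --hand -1

```text
clock: 7.6
tool_pos: [449.6, 212.0, 104.3]
tcp_rot: [-0.001, 1.0, -0.014, 0.003]
ft_force: [-0.1, -0.4, -0.3]
grip_width: 0.003
grip_force: 0.0
```

```bash
python3 - <<'E'
from h import *
im,d=shot('side','s2'); it,dt=shot('top','t2'); st()
a=cv2.resize(it[190:290,240:330][:,:,::-1],(400,444),interpolation=cv2.INTER_CUBIC)
b=cv2.resize(im[240:305,245:345][:,:,::-1],(400,260),interpolation=cv2.INTER_CUBIC)
o=np.zeros((444,800,3),np.uint8); o[:,:400]=a; o[:260,400:]=b; cv2.imwrite('pics/c3.png',o)
# white points from side depth & top depth
for n,I,D in (('side',im,d),('top',it,dt)):
    P=np.array([w(n,D,u,v) for v in range(195,300) for u in range(240,345) if I[v,u].min()>170])
    m=np.array([611,205.2]);c,s=np.cos(np.radians(-1.5)),np.sin(np.radians(-1.5))
    L=(P[:,:2]-m)@np.array([[c,-s],[s,c]]); k=(abs(L[:,1])<35)&(L[:,0]>-95)&(L[:,0]<44)&(P[:,2]>40); L=L[k];z=P[k,2]
    f=np.polyfit(L[:,0],z,1); print(n,k.sum(),L.min(0),L.max(0),f, np.std(z-np.polyval(f,L[:,0])))
    for x in range(-90,45,15):
        q=(L[:,0]>=x)&(L[:,0]<x+15); 
        if q.any(): print(x,z[q].mean().round(1),L[q,1].min().round(1),L[q,1].max().round(1))
E
```

```text
t 7.7 pos [447.4 210.8 101.5] yaw -1.58 F [-0.5  0.1 -1.1] w 0.006 gf 0.0
side 360 [-85.50209572 -29.44942789] [43.72122556 31.48841877] [-0.20133802 62.63626585] 3.9877808356738087
-90 72.8 -25.0 25.3
-75 78.4 -29.4 27.2
-60 75.2 -27.6 26.6
-45 71.6 -26.4 27.2
-30 68.3 -27.1 26.9
-15 64.6 -25.5 26.9
0 61.7 -25.6 26.6
15 58.5 -24.4 26.1
30 49.6 -25.3 31.5Traceback (most recent call last):
  File "<stdin>", line 8, in <module>
  File "h.py", line 6, in w
    c=calibration(n); R=cv2.Rodrigues(np.array(c['rvec'],float))[0]
ValueError: time passes only in moves, steps and waits
```

View pics/c3.png

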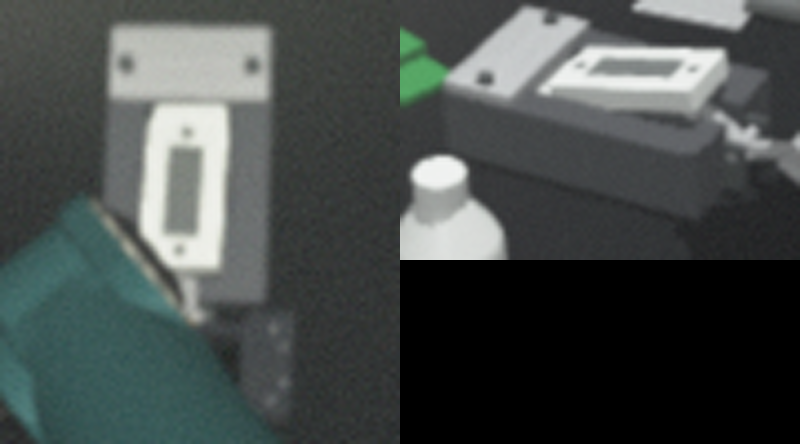

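Carrier is raised, slope 0.223 rad, with its top at z ≈ 63.3−0.223·x(mould) and centred in y. Hovering with the hand open.

Request:
step_arm --commands '[[[25,0,0,0],[25,0,0,0],[25,0,5,0],[25,0,10,0],[23.5,1,15,0],[0,0,0,0],[0,0,0,0],[0,0,0,0]]]' --hand 1

```text
clock: 8.5
tool_pos: [569.1, 207.2, 71.2]
tcp_rot: [0.0, 1.0, -0.013, -0.001]
ft_force: [-0.6, 0.1, -0.1]
grip_width: 0.68
grip_force: 0.0
```

```bash
python3 - <<'E'
from h import *
im,d=shot('side','s3'); o,R=st()
b=cv2.resize(im[190:305,235:365][:,:,::-1],(780,690)[:2],interpolation=cv2.INTER_CUBIC)[:600]; 
x,y,z=o['tool_pos']; t=z+29.5
ty=R[:,1]
for s in (1,-1): print(s,[(pix('side',[np.array([x,y,t])+s*e*ty])[0]-[235,190])*6 for e in (46,64)])
cv2.imwrite('pics/c4.png',b)
E
```

```text
t 8.55 pos [569.3 207.3  71.7] yaw -1.47 F [0.3 0.  1. ] w 0.722 gf 0.0
1 [array([491.69977822, 299.88543708]), array([508.69261945, 282.33120861])]
-1 [array([398.87538777, 395.77643821]), array([379.45108571, 415.84245493])]
```

View pics/c4.png

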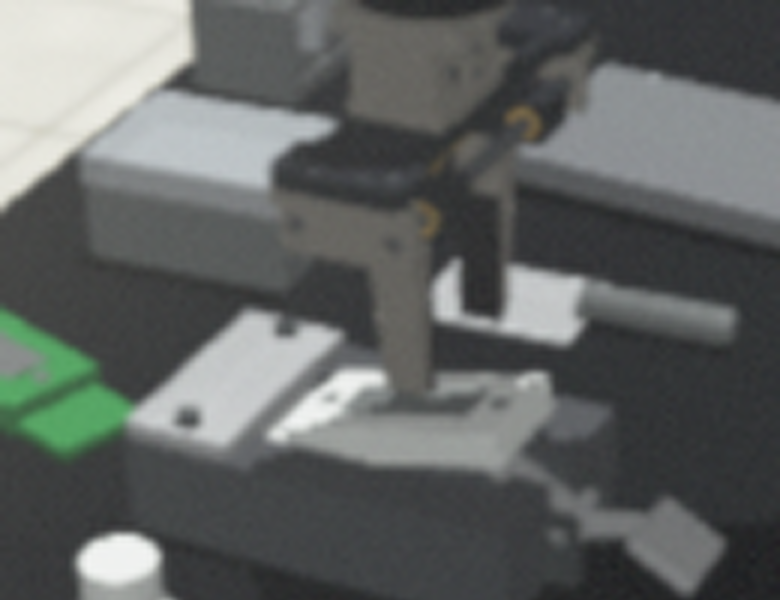

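The projected tips match the picture: far inner at (480,315), near at about (410,388). Descending over the carrier's sides.

Request:
step_arm --commands '[[[0,0,0,0],[2,0,0,0],[0,0,10,0],[0,0,12,0],[0,0,12,0],[0,0,8,0],[0,0,2.5,0],[0,0,0,0],[0,0,0,0]]]'

```text
clock: 9.45
tool_pos: [572.7, 207.0, 27.2]
tcp_rot: [-0.0, 1.0, -0.013, 0.0]
ft_force: [1.2, -0.3, -0.2]
grip_width: 1.001
grip_force: 0.0
```

Request:
step_arm --commands '[[[0,0,0,0],[0,0,0,0],[0,0,0,0],[0,0,0,0],[0,0,0,0]]]' --hand 0.28

```text
clock: 9.95
tool_pos: [572.5, 206.7, 27.2]
tcp_rot: [0.0, 1.0, -0.013, 0.0]
ft_force: [1.2, 0.5, -0.1]
grip_width: 0.639
grip_force: 0.0
```

Request:
step_arm --commands '[[[0,0,0,0],[0,0,0,0],[0,0,0,0]]]' --hand -1

```text
clock: 10.25
tool_pos: [572.5, 206.5, 27.1]
tcp_rot: [0.0, 1.0, -0.014, -0.0]
ft_force: [0.9, -0.3, 0.2]
grip_width: 0.603
grip_force: 30.0
```

Request:
step_arm --commands '[[[-1,0,-0.23,0],[-2,0,-0.45,0],[-2,0,-0.45,0],[-2,0,-0.45,0],[0,0,0,0]]]'

```text
clock: 10.75
tool_pos: [565.1, 207.1, 28.7]
tcp_rot: [0.0, 1.0, -0.013, -0.0]
ft_force: [0.6, 1.0, -0.3]
grip_width: 0.606
grip_force: 30.0
```

Request:
step_arm --commands '[[[-3,0,-0.68,0],[-3,0,-0.68,0],[-3,0,-0.68,0],[-3,0,-0.68,0],[-3,0,-0.68,0],[0,0,0,0]]]'

```text
clock: 11.35
tool_pos: [549.8, 207.4, 32.1]
tcp_rot: [0.0, 1.0, -0.013, -0.0]
ft_force: [0.1, -0.2, -1.1]
grip_width: 0.606
grip_force: 30.0
```

Smooth, with low forces. Continuing along the slope.

Request:
step_arm --commands '[[[-4,0,-0.9,0],[-4,0,-0.9,0],[-4,0,-0.9,0],[-4,0,-0.9,0],[-4,0,-0.9,0],[-4,0,-0.9,0],[0,0,0,0]]]'

```text
clock: 12.05
tool_pos: [525.8, 208.1, 37.5]
tcp_rot: [0.0, 1.0, -0.013, -0.0]
ft_force: [-1.2, 0.5, -1.1]
grip_width: 0.603
grip_force: 30.0
```

```bash
python3 - <<'E'
from h import *
im,d=shot('side','s4'); o,R=st()
cv2.imwrite('pics/c5.png',cv2.resize(im[200:310,240:360][:,:,::-1],(600,550),interpolation=cv2.INTER_CUBIC))
E
```

```text
t 12.1 pos [526.2 208.   37.5] yaw -1.53 F [-0.6  0.7 -1.5] w 0.602 gf 30.0
```

View pics/c5.png

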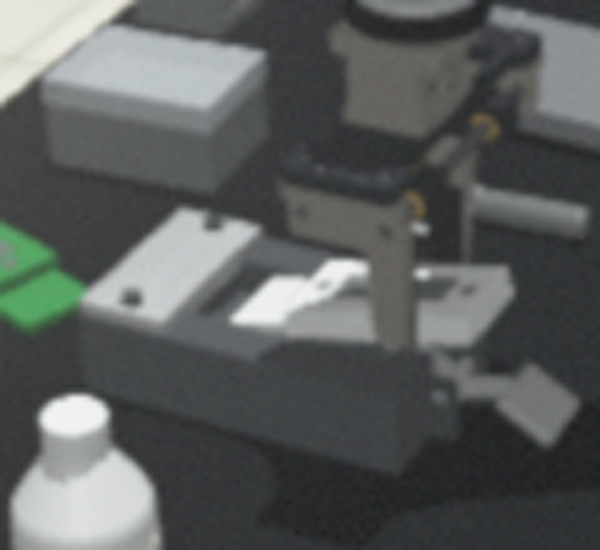

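The tongue is clear of the bar: its end is at crop (232,318), and the keeper edge at (170,320). Lifting.

Request:
step_arm --commands '[[[-1,0,-4,0],[0,0,-8,0],[0,0,-14,0],[0,0,-16,0],[0,0,-16,0],[0,0,-12,0],[0,0,-5,1.4],[0,0,0,1.5],[0,0,0,1.5],[0,0,0,0]]]'

```text
clock: 13.1
tool_pos: [525.0, 207.8, 111.7]
tcp_rot: [0.0, 0.999, -0.052, -0.001]
ft_force: [0.1, -0.1, -1.3]
grip_width: 0.602
grip_force: 30.0
```

```bash
python3 - <<'E'
from h import *
d=np.load('pics/s4.npy')
for u,v in [(287,263),(289,263),(293,258),(296,257),(340,256),(342,254),(337,264),(335,267),(325,262),(300,266),(305,267)]: print((u,v),w('side',d,u,v).round(1))
to((550,-170,112))
E
```

```text
(287, 263) [630.6 226.3  48.7]
(289, 263) [623.8 227.3  50.9]
(293, 258) [626.5 198.1  49.6]
(296, 257) [620.  192.1  51.1]
(340, 256) [486.3 192.9  86.5]
(342, 254) [536.8  53.1   1.7]
(337, 264) [485.1 216.6  75.5]
(335, 267) [485.3 229.9  74. ]
(325, 262) [512.6 232.6  84.4]
(300, 266) [587.  233.1  53.7]
(305, 267) [592.3 193.4  25.3]
t 13.1 pos [525.  207.8 111.7] yaw -6.0 F [ 0.1 -0.1 -1.3] w 0.602 gf 30.0
shift [ 6.440e+01  3.731e+02 -1.000e-01]
```

Grip is at own x ≈ −33. Heading to the plate with the target grip point at (547.7, −169.4).

Request:
step_arm --commands '[[[1,8,0,0],[3,16,0,0],[4,25,0,0],[5,30,0,0],[6,32,0,0],[6,32,0,0],[6,32,0,0],[6,32,0,0],[6,32,0,0],[6,32,0,0]]]'

```text
clock: 14.1
tool_pos: [545.4, -69.7, 112.3]
tcp_rot: [0.0, 0.999, -0.053, -0.0]
ft_force: [-0.0, -0.2, -1.0]
grip_width: 0.603
grip_force: 30.0
```

Request:
step_arm --commands '[[[5,32,5,0],[4,30,8,0],[2,22,8,0],[1,12,5,0],[0,4,0,0],[0,0,0,0],[0,0,0,0]]]'

```text
clock: 14.8
tool_pos: [548.1, -165.9, 86.9]
tcp_rot: [-0.0, 0.999, -0.051, 0.0]
ft_force: [-0.6, -0.0, -1.5]
grip_width: 0.605
grip_force: 30.0
```

```bash
python3 - <<'E'
from h import *
to((547.7,-169.4,60))
im,d=shot('side','s5'); it,dt=shot('top','t5')
C={n:calibration(n) for n in('side','top')}
a=cv2.resize(im[170:265,285:425][:,:,::-1],(560,380),interpolation=cv2.INTER_CUBIC)
cv2.imwrite('pics/c6.png',a)
E
```

```text
t 14.8 pos [ 548.1 -165.9   86.9] yaw -5.84 F [-0.6 -0.  -1.5] w 0.605 gf 30.0
shift [-0.1  3.5 26.9]
```

View pics/c6.png

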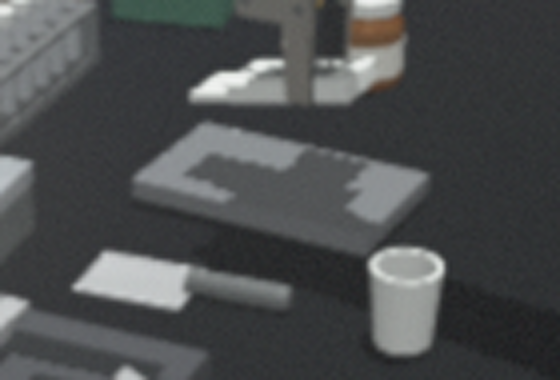

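The carrier hangs above the plate, tongue end low at crop (195,98). Lowering.

Request:
step_arm --commands '[[[0,2,8,0],[0,1.5,14,0],[0,0,16,0],[0,0,12,0],[0,0,7,0],[0,0,4,0],[0,0,0,0]]]'

```text
clock: 15.6
tool_pos: [547.2, -170.6, 24.9]
tcp_rot: [-0.0, 0.999, -0.052, -0.0]
ft_force: [0.6, -0.3, -0.9]
grip_width: 0.606
grip_force: 30.0
```

Request:
step_arm --commands '[[[0,0,2,0],[0,0,2,0],[0,0,2,0],[0,0,1,0],[0,0,0,0]]]'

```text
clock: 16.1
tool_pos: [547.2, -171.0, 18.7]
tcp_rot: [0.0, 0.999, -0.052, -0.0]
ft_force: [-2.6, 0.2, 2.5]
grip_width: 0.604
grip_force: 30.0
```

Tongue contact at about 21 as predicted, and the carrier pivots with about 4 N. Continuing gently.

Request:
step_arm --commands '[[[0,0,2,0],[0,0,2,0],[0,0,2,0],[0,0,2,0],[0,0,2,0],[0,0,0,0]]]'

```text
clock: 16.7
tool_pos: [547.3, -170.7, 8.1]
tcp_rot: [-0.0, 0.999, -0.052, -0.0]
ft_force: [-2.0, 0.6, 2.0]
grip_width: 0.609
grip_force: 30.0
```

Request:
step_arm --commands '[[[0,0,1.5,0],[0,0,1.5,0],[0,0,1.5,0],[0,0,1,0],[0,0,0,0]]]'

```text
clock: 17.2
tool_pos: [547.3, -170.7, 2.7]
tcp_rot: [-0.0, 0.999, -0.052, -0.0]
ft_force: [-2.1, 0.5, 2.3]
grip_width: 0.604
grip_force: 30.0
```

Request:
step_arm --commands '[[[0,0,1.5,0],[0,0,1,0],[0,0,0,0]]]'

```text
clock: 17.5
tool_pos: [547.4, -170.7, 0.3]
tcp_rot: [-0.0, 0.999, -0.052, 0.0]
ft_force: [-1.8, 0.4, 1.5]
grip_width: 0.607
grip_force: 30.0
```

Request:
step_arm --commands '[[[0,0,1,0],[0,0,0.7,0],[0,0,0,0]]]'

```text
clock: 17.8
tool_pos: [547.4, -170.8, -1.3]
tcp_rot: [0.0, 0.999, -0.052, -0.0]
ft_force: [-2.7, -0.3, 2.6]
grip_width: 0.604
grip_force: 30.0
```

Request:
step_arm --commands '[[[0,0,0.7,0],[0,0,0.5,0],[0,0,0,0]]]'

```text
clock: 18.1
tool_pos: [547.4, -170.8, -1.4]
tcp_rot: [0.0, 0.999, -0.052, -0.0]
ft_force: [-5.0, 1.4, 11.2]
grip_width: 0.607
grip_force: 30.0
```

Request:
step_arm --commands '[[[0,0,0.7,0],[0,0,0,0]]]'

```text
clock: 18.3
tool_pos: [547.4, -170.8, -1.4]
tcp_rot: [0.0, 0.999, -0.052, -0.0]
ft_force: [-6.2, 1.0, 15.7]
grip_width: 0.607
grip_force: 30.0
```

```bash
cat >> h.py <<'E'
def cloud(n,D,u0,u1,v0,v1):
    c=calibration(n); R=cv2.Rodrigues(np.array(c['rvec'],float))[0]
    v,u=np.mgrid[v0:v1,u0:u1]; z=D[v0:v1,u0:u1]
    P=np.stack([(u-c['cx'])/c['fx']*z,(v-c['cy'])/c['fy']*z,z],-1)-np.array(c['tvec'],float).ravel()
    return P@R
E
python3 - <<'E'
from h import *
st(); im,d=shot('side','s6')
P=cloud('side',d,320,400,180,240); m=im[180:240,320:400].min(2)>150
Q=P[m]; Q=Q[(Q[:,2]>26)&(Q[:,2]<80)&(Q[:,1]<-100)]
c,s=np.cos(np.radians(-5.9)),np.sin(np.radians(-5.9)); L=(Q[:,:2]-[580.5,-172.8])@np.array([[c,-s],[s,c]])
for x in range(-80,90,12):
    q=(L[:,0]>=x)&(L[:,0]<x+12)
    if q.any(): print(x,q.sum(),np.percentile(Q[q,2],[20,50,90]).round(1),L[q,1].min().round(),L[q,1].max().round())
E
```

```text
t 18.3 pos [ 547.4 -170.8   -1.4] yaw -5.95 F [-6.2  1.  15.7] w 0.607 gf 30.0
-80 16 [41.  42.9 45.3] -24.0 8.0
-68 28 [34.3 41.3 44.6] -26.0 29.0
-56 10 [31.  34.7 40.2] 20.0 29.0
-44 4 [42.9 44.  44.7] -22.0 -7.0
-20 3 [35.2 37.2 41.5] 26.0 29.0
-8 11 [31.4 34.9 40.1] 20.0 30.0
4 18 [36.9 42.5 46. ] -23.0 32.0
16 41 [32.6 43.7 45.7] -254.0 30.0
28 28 [35.1 43.4 45.8] -26.0 30.0
40 15 [30.1 34.6 35.7] -19.0 25.0
52 33 [30.9 33.4 35.8] -52.0 27.0
64 24 [30.9 33.  35.8] -42.0 25.0
76 8 [27.1 28.1 29.1] -41.0 17.0
```

It is flat: body top at about 44, tongue top at about 33, centred within 2 mm. Relieving the force and releasing.

Request:
step_arm --commands '[[[0,0,-1.2,0],[0,0,0,0]]]'

```text
clock: 18.55
tool_pos: [547.7, -170.8, -1.4]
tcp_rot: [0.0, 0.999, -0.052, 0.0]
ft_force: [-3.2, 0.6, 7.6]
grip_width: 0.606
grip_force: 30.0
```

Request:
step_arm --commands '[[[0,0,0,0],[0,0,0,0],[0,0,0,0],[0,0,0,0],[0,0,0,0],[0,0,0,0]]]' --hand 1

```text
clock: 19.15
tool_pos: [547.4, -170.8, -2.1]
tcp_rot: [-0.0, 0.999, -0.052, -0.0]
ft_force: [-0.0, -0.1, 0.1]
grip_width: 0.996
grip_force: 0.0
```

Request:
step_arm --commands '[[[0,0,-5,0],[0,0,-15,0],[0,0,-30,0],[0,0,-35,0],[0,0,-15,0],[0,0,0,0]]]'

```text
clock: 19.75
tool_pos: [549.4, -171.4, 101.1]
tcp_rot: [0.001, 0.999, -0.052, 0.003]
ft_force: [-0.8, 0.1, 0.0]
grip_width: 0.999
grip_force: 0.0
```

```bash
python3 - <<'E'
from h import *
# lifter tip target; finger tip top at stop
c,s=np.cos(np.radians(-1.5)),np.sin(np.radians(-1.5))
for x in (-56,-60): print(x,np.array([611,205.2])+x*np.array([c,s]))
to((540,207,100))
E
```

```text
-56 [555.0191898  206.66590911]
-60 [551.0205605 206.7706169]
t 19.75 pos [ 549.4 -171.4  101.1] yaw -5.95 F [-0.8  0.1  0. ] w 0.999 gf 0.0
shift [ -48.6 -375.3    0.4]
```

Now the lifter. Closing the fingers, moving over mould (−56, 0) and turning 85.5° so that the 20 mm finger width fits the 24 mm channel.

Request:
step_arm --commands '[[[0,-20,-5,0],[-4,-40,0,0],[-4,-40,0,0],[-4,-45,0,0],[-4,-45,0,0],[-4,-45,0,0],[-4,-45,0,0],[-4,-40,0,0],[-3,-35,0,0],[-3,-20,0,0]]]' --hand -1

```text
clock: 20.75
tool_pos: [550.8, 209.3, 101.5]
tcp_rot: [-0.0, 0.999, -0.05, -0.001]
ft_force: [-0.5, 0.1, 0.3]
grip_width: 0.151
grip_force: 0.0
```

Request:
step_arm --commands '[[[0,0,0,8.5],[0,0,0,8.5],[0,0,0,8.5],[0,0,0,8.5],[0,0,0,8.5],[0,0,0,8.5],[0,0,0,8.5],[0,0,0,8.5],[0,0,0,8.5],[0,0,0,8.5]]]'

```text
clock: 21.75
tool_pos: [548.3, 202.8, 97.4]
tcp_rot: [0.007, 0.74, -0.673, -0.003]
ft_force: [0.2, -1.2, -2.6]
grip_width: 0.003
grip_force: 0.0
```

Request:
step_arm --commands '[[[0,0,0,0.5],[0,0,0,0],[0,0,0,0]]]'

```text
clock: 22.05
tool_pos: [547.9, 203.7, 96.4]
tcp_rot: [0.008, 0.74, -0.673, -0.005]
ft_force: [-0.0, -0.2, -0.4]
grip_width: 0.002
grip_force: 0.0
```

```bash
python3 - <<'E'
from h import *
to((555,206.7,30))
im,d=shot('side','s7'); 
P=cloud('side',d,240,345,235,310).reshape(-1,3)
c,s=np.cos(np.radians(-1.5)),np.sin(np.radians(-1.5)); L=(P[:,:2]-[611,205.2])@np.array([[c,-s],[s,c]])
for x in range(-100,-30,8):
    q=(L[:,0]>=x)&(L[:,0]<x+8)&(abs(L[:,1])<8)&(P[:,2]<90)
    if q.any(): print(x,q.sum(),np.percentile(P[q,2],[10,50,90]).round(1))
a=cv2.resize(im[230:310,245:365][:,:,::-1],(720,480),interpolation=cv2.INTER_CUBIC); cv2.imwrite('pics/c7.png',a)
E
```

```text
t 22.05 pos [547.9 203.7  96.4] yaw -84.53 F [-0.  -0.2 -0.4] w 0.002 gf 0.0
shift [-2.6 -8.6 66.2]
-100 10 [33.  35.3 37.8]
-92 4 [37.2 39.3 41.8]
-84 7 [42.8 44.2 46.9]
-76 15 [46.2 48.9 50.5]
-68 20 [48.4 52.3 56. ]
-60 7 [52.7 55.9 56.8]
```

View pics/c7.png

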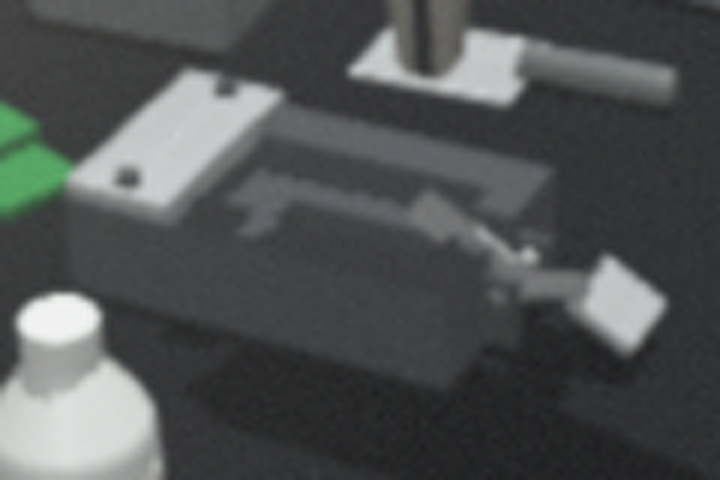

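The lifter finger is still raised (tip at about 57, crop (430,205)). The turn stopped short, at yaw −84.5 instead of −91.5; I'll check joint 7.

```bash
python3 -c "
from bench import *
o=get_obs();print(o['qpos'].round(3),o['tcp_rot'])"
```

```text
[-1.089  0.639  0.941  1.868 -0.619  0.979 -2.915] [ 0.0072926   0.73954943 -0.6730449  -0.00490058]
```

Joint 7 is at its range limit, so I'll turn the other way.

Request:
step_arm --commands '[[[0,0,0,-6],[0,0,0,-8.5],[0,0,0,-8.5],[0,0,0,-8.5],[0,0,0,-8.5],[0,0,0,-8.5],[0,0,0,-8.5],[0,0,0,-8.5],[0,0,0,-8.5],[0,0,0,-8.5]]]'

```text
clock: 23.1
tool_pos: [549.4, 202.9, 98.5]
tcp_rot: [0.001, 1.0, -0.016, -0.007]
ft_force: [-0.1, 0.9, -0.1]
grip_width: 0.005
grip_force: 0.0
```

Request:
step_arm --commands '[[[0,0,0,-8.5],[0,0,0,-8.5],[0,0,0,-8.5],[0,0,0,-8.5],[0,0,0,-8.5],[0,0,0,-8.5],[0,0,0,-8.5],[0,0,0,-8.5],[0,0,0,-8.5],[0,0,0,-8.5]]]'

```text
clock: 24.1
tool_pos: [549.8, 202.9, 99.1]
tcp_rot: [-0.003, 0.748, 0.663, -0.006]
ft_force: [0.4, 0.1, 0.4]
grip_width: 0.002
grip_force: 0.0
```

Request:
step_arm --commands '[[[0,0,0,0],[0,0,0,0]]]'

```text
clock: 24.3
tool_pos: [549.6, 202.7, 98.6]
tcp_rot: [-0.003, 0.752, 0.66, -0.006]
ft_force: [-0.4, -1.2, -0.2]
grip_width: 0.005
grip_force: 0.0
```

```bash
python3 -c "
from h import *
to((557,206.7,35));o=get_obs();print(o['qpos'].round(3),o['tcp_rot'])"
```

```text
t 24.3 pos [549.6 202.7  98.6] yaw 82.54 F [-0.4 -1.2 -0.2] w 0.005 gf 0.0
shift [ 5.3  7.7 63.4]
[-0.584  0.471  0.225  1.836 -0.136  0.862 -0.422] [-0.00295281  0.7516069   0.65957455 -0.00630577]
```

Request:
step_arm --commands '[[[0,0,0,-6],[2.2,3.5,5,0],[2,3.8,15,0],[0,0,20,0],[0,0,18,0],[0,0,6,0],[0,0,0,0],[0,0,0,0]]]'

```text
clock: 25.1
tool_pos: [555.8, 207.2, 33.5]
tcp_rot: [-0.003, 0.715, 0.699, -0.007]
ft_force: [0.5, -0.8, -0.6]
grip_width: 0.003
grip_force: 0.0
```

```bash
python3 -c "
from h import *
to((557,206.6,0))"
```

```text
t 25.1 pos [555.8 207.2  33.5] yaw 88.75 F [ 0.5 -0.8 -0.6] w 0.003 gf 0.0
shift [-0.3  1.7 33.5]
```

Request:
step_arm --commands '[[[-0.5,0.5,3,0],[0,0,3,0],[0,0,3,0],[0,0,3,0],[0,0,3,0],[0,0,0,0]]]'

```text
clock: 25.7
tool_pos: [559.4, 206.6, 20.1]
tcp_rot: [-0.001, 0.715, 0.699, -0.004]
ft_force: [3.8, -0.4, 4.3]
grip_width: 0.006
grip_force: 2.2
```

Request:
step_arm --commands '[[[0,0,3,0],[0,0,3,0],[0,0,3,0],[0,0,3,0],[0,0,0,0]]]'

```text
clock: 26.2
tool_pos: [558.9, 206.6, 7.9]
tcp_rot: [-0.001, 0.715, 0.699, -0.005]
ft_force: [3.7, 0.7, 5.0]
grip_width: 0.006
grip_force: 2.4
```

Request:
step_arm --commands '[[[0,0,2,0],[0,0,2,0],[0,0,1,0],[0,0,0,0]]]'

```text
clock: 26.6
tool_pos: [555.6, 206.5, 1.6]
tcp_rot: [-0.003, 0.715, 0.7, -0.007]
ft_force: [3.7, 0.8, 4.8]
grip_width: 0.004
grip_force: 2.1
```

Request:
step_arm --commands '[[[0,0,1,0],[0,0,1,0],[0,0,0.5,0],[0,0,0,0]]]'

```text
clock: 27.0
tool_pos: [555.6, 206.5, -0.2]
tcp_rot: [-0.003, 0.714, 0.7, -0.007]
ft_force: [1.9, -1.6, 10.9]
grip_width: 0.004
grip_force: 5.6
```

Request:
step_arm --commands '[[[0,0,1,0],[0,0,0.5,0],[0,0,0,0]]]'

```text
clock: 27.3
tool_pos: [555.6, 206.5, -0.4]
tcp_rot: [-0.003, 0.714, 0.7, -0.007]
ft_force: [-2.7, -1.9, 21.0]
grip_width: 0.004
grip_force: 10.7
```

It stopped at true z ≈ 29.1, which is lifter flat. Retreating and checking.

Request:
step_arm --commands '[[[0,0,-4,0],[0,0,-12,0],[0,0,-30,0],[0,0,-40,0],[0,0,-40,0],[0,-10,-20,0],[0,-30,0,0],[0,-30,0,0],[0,0,0,0],[0,0,0,0]]]'

```text
clock: 28.3
tool_pos: [486.5, 208.6, 144.3]
tcp_rot: [-0.003, 0.714, 0.7, -0.008]
ft_force: [0.2, -0.2, 0.2]
grip_width: 0.008
grip_force: 0.0
```

```bash
python3 - <<'E'
from h import *
st(); im,d=shot('side','s8')
P=cloud('side',d,240,345,235,310).reshape(-1,3)
c,s=np.cos(np.radians(-1.5)),np.sin(np.radians(-1.5)); L=(P[:,:2]-[611,205.2])@np.array([[c,-s],[s,c]])
for x in range(-172,-30,8):
    q=(L[:,0]>=x)&(L[:,0]<x+8)&(abs(L[:,1])<9)&(P[:,2]<90)
    if q.any(): print(x,q.sum(),np.percentile(P[q,2],[10,50,90]).round(1))
cv2.imwrite('pics/c8.png',cv2.resize(im[175:315,240:430][:,:,::-1],(798,588),interpolation=cv2.INTER_CUBIC))
E
```

```text
t 28.3 pos [486.5 208.6 144.3] yaw 88.85 F [ 0.2 -0.2  0.2] w 0.008 gf 0.0
-148 12 [-1.9 27.  54.4]
-140 23 [-0.9  1.9 54.8]
-132 19 [-1.   2.7 50.5]
-124 24 [ 0.7 32.5 43.4]
-116 24 [-0.  25.8 36.9]
-108 12 [-0.1 33.6 35.2]
-100 7 [29.1 30.2 33.6]
-92 2 [30.2 30.3 30.4]
-68 2 [28.4 28.6 28.7]
-60 4 [28.8 30.5 31.1]
-52 2 [28.8 29.7 30.6]
-36 1 [34.6 34.6 34.6]
```

View pics/c8.png

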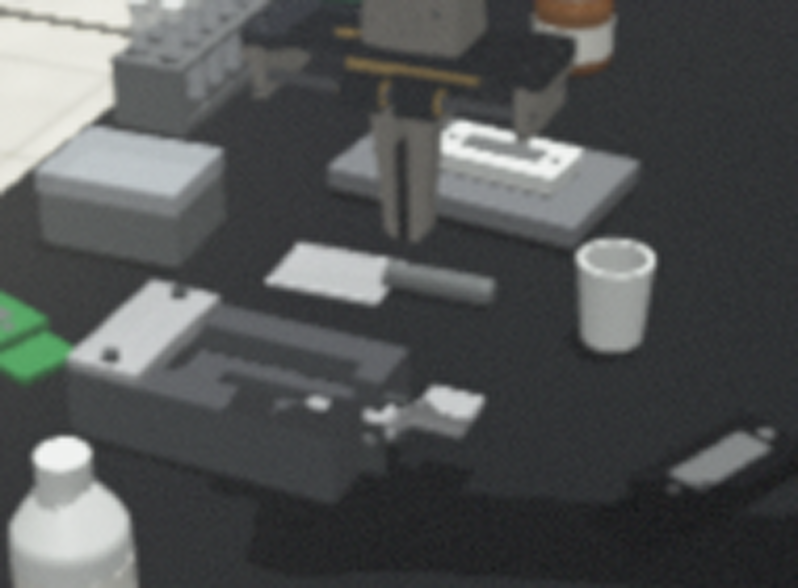

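The lifter lies flat (tip at about 29–30) with the pad back at about 54 (crop (450,405)). The carrier is flat on the plate, panel up (510,155), and the bystanders are in place. Handing in.

```bash
python3 -c "
from bench import *
print(sign_off())"
```

```text
the job is handed in; nothing more can be done
None
```

The job is handed in at about 28 s: the carrier lies flat, right side up and lengthwise on the cooling plate, about 2 mm off its middle, and the lifter finger is pressed back flat; no bystander appears moved.

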